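# Lay a tall sample bottle on its side for a leak check

### The arm

A 6-joint arm with a two-finger parallel gripper is mounted at the origin on the work surface. World frame = base frame: x ahead of the robot, y to its left, z up, the work surface at z = 0. Lengths are in m, angles in rad, forces in N, time in s.
With the tool pointing down it reaches from about 0.35 to 0.85 m from the base axis. Payload 8.1 kg.
Tool frame: the origin (TCP) lies at the very end of the fingers, on their centre line; the grasp point (between the pads) lies 19 mm behind it; z points along the fingers, y is the line along which they close (so a half turn about z gives the same grasp; the last joint's range is limited). The gripper opens to 93 mm and grips with 3 to 60 N. Pads are 15 mm wide; open, the fingers measure 128 mm over their backs; the gripper's body (75 mm by 188 mm) begins 65 mm behind the grasp point.
Start: joints at [1.252, 0.13, 1.488, -0, 1.523, -0.085], TCP at [0.139, 0.584, 0.219] pointing down, gripper open.
Joint ranges: [-2.96, 2.96], [-0.89, 2.26], [0.02, 2.5], [-1.34, 4.48], [0, 2.73], [-2.66, 2.66]. Speed limits (rad/s): [2.39, 2.39, 2.79, 3.14, 3.14, 3.14].

### API

Orientations are given as a rotation vector (axis times angle).
In Python, from plant import read_state, eyes, workorder gives the robot as it stands. The module is installed in compiled form; this text tells all that it offers.
- The arm moves only by the tool play_rows, never from a script. Its argument "targets" is one flat list of numbers, 4 for each row, row after row: the shift along the tool's x, y, z in cm, then the turn about the tool's z in degrees. In form: [dx, dy, dz, roll, dx, dy, dz, roll, ...]. A call has 1 to 8 rows; each row is the pose to reach, as a shift and turn from the pose commanded when the call began, along the tool's axes at that moment; what a row does not reach only later rows make up. A row lasts 1/12 s, in which the tool goes at most 41.7 mm and 7.16 degrees, less where a joint would pass 70% of its speed; a pose out of reach is approached as far as the arm can. A call with a gripper value outside its range is refused whole. "grip" is the finger opening in cm, from 0 to 9.3, set as the call begins (left out, the last holds). The fingers move at their own pace and stop on an object; "grip_force" is the grip in N (left out, the last holds). Time passes only in rows, so rows that repeat a pose let the fingers close. It gives the time, the measured TCP pose, the force, the opening and the grip force at its end, in the units of the state.
- read_state(): the state, without advancing time (a new reading comes with each control period).
- eyes.read_camera(name): name is "scene" or "top"; returns a dict with "image" (400x640x3 uint8, red, green, blue), "vfov" (degrees; the focal length in pixels is half the picture's height over the tangent of half this angle, whatever the lens; pixels are square), "cx", "cy" (the principal point, pixels), "k1" (the pictures are not rectified: a ray, as slopes to the right and down, at radius r is drawn at 1 + k1 r^2 times it, then the intrinsics apply), "cam_to_world" (4x4, takes a point from camera to world coordinates). Camera axes: x right, y up, looking along -z (the intrinsics and any distortion apply to the point x, -y, -z); pixel columns grow to the right and rows downward; lengths in m; the calibration is good to about 2 mm. A picture is of the moment at which its call begins. There is no depth.
- workorder.close_job(): hands the job in; it is judged then, once.
The state is a dict: "t": time; "q": joint angles; "dq": joint speeds; "joint_torque": joint torques, N m; "tool_pos": TCP position; "orientation": TCP orientation; "force": force on the tool from outside, world axes, zero at the start; "wrist_torque": the same for the moment, N m; "opening": finger opening in m; "gripper_force": force on a finger pad.
Only numpy, scipy, OpenCV 4.12 (cv2) and the standard library are available. Lean on these libraries where they do the work, as an engineer would, in place of code of your own. Each camera call takes 0.05 s, during which the arm holds its last target. There are 200 camera calls.

### The job

Leak check of a closed sample bottle: with the fingers, and keeping it upright, push the tall square amber bottle along the bench between the guides until its foot is against the raised blue padded rest. Then push its upper part over so that bottle and rest go down together, slowly and gently, until the rest is fully down on its stop and the bottle lies on it, and take the hand away. Only push the bottle, never lift or carry it, and leave everything else on the bench alone.

Things in the scene. Friction and masses are not known exactly. Their poses are not given: they have to be found in the camera images.
- bottle: tall closed bottle, 0.36-0.59 kg: amber square body 64 x 64 x 160 mm high, white labels, 34 mm neck, round blue cap 44 mm wide; 200 mm high in all. Origin: centre of its underside; z up its axis to the cap, x towards the rest. Starts upright on the bench, 115-160 mm short of the rest. Pushed above 40 mm height it may tip, not slide: push low, fingers tilted so the gripper's body stays clear.
- bottle_heel (a point): middle of the bottle's lower edge on the side nearest to the rest (x = +32 mm, z = 0 in the bottle's frame): the edge over which it tips
- bottle_cap (a point): centre of the top of the blue cap, 200 mm up the bottle's axis
- station: lay-down station fixed to the bench. Origin: on the bench straight below the rest's hinge pin (pin along y, 6 mm up); x: level, the way the bottle is pushed and then tipped; y: across; z: up. Hinge ears 22 mm high at y = +-50 mm; orange stop bar at x = 165 to 185 mm. The bottle stands on the bare bench between the guides.
- guide_mouth (a point): point on the bench, on the centre line at the mouth of the two aluminium floor guides (station x = -134 mm, axes as the station's). Guides are 18 mm high: clear width about 118 mm at the mouth, narrowing to 88 mm (y = -44 to +44) at station x = -86 mm, then parallel up to the rest.
- rest (a joint): angle of the padded rest about the pin, rad: 0 upright, 1.571 fully down, level on the stop bar; starts at 0 to 0.08. Stiff hinge (0.95 N m friction, light damping): it stays at any angle, carries the bottle's weight without sinking and moves only while pushed (about 5 to 9 N on the bottle at 140 mm height).
- rest_edge (a point): middle of the free edge of the rest's pad, 184 mm from the pin. Rest: plate with blue pad, 74 x 186 mm. Upright, the pad faces -x at station x = -12 mm, from just above the bench to 190 mm height. Down, the pad lies level 18 mm above the bench: the lying bottle's axis is then about 50 mm and its upper side about 82 mm above the bench.
- beaker: glass beaker, 68 mm wide, 85 mm high; loose bystander, leave alone. Origin: centre of its underside.
- round_bottle: round amber bottle with white cap, 60 mm wide, 130 mm high; loose bystander, leave alone. Origin: centre of its underside.
- jar: white jar with black lid, 60 mm wide, 70 mm high; loose bystander, leave alone. Origin: centre of its underside.
- vial0: small amber vial with blue cap, 24 mm wide, 45 mm high; loose bystander, leave alone. Origin: centre of its underside.
- vial1: second such vial; loose bystander, leave alone. Origin: centre of its underside.
- mouse: grey computer mouse, 105 x 60 x 33 mm; loose bystander, leave alone. Origin: centre of its underside.
- wrench: steel wrench lying flat; loose bystander, leave alone. Origin: centre of its underside.
Not all that is in view belongs to the job. What is shaped like the bottle but green or pink is not meant.

How it is judged:
On the way:
1. the bottle stands upright between the guides with its foot against the raised rest (within 10 mm) (angle between bottle's own z axis and vertical below 0.15 rad and x of bottle in the frame of station above -0.054 m and y of bottle in the frame of station between -0.02 and 0.02 m and value of joint rest below 0.2 rad), for 0.2 s.
At the end, for the whole second after the job is handed in: The rest is fully down (joint above 1.5 rad) and the bottle lies at rest on it, level within 0.09 rad, along the rest within 0.2 rad, its underside within 25 mm of the station's centre line and between 50 mm behind and 40 mm ahead of the pin, cap forward (value of joint rest above 1.5 rad and angle between bottle's own z axis and vertical between 1.48 and 1.66 rad and angle between the z axis of bottle and the x axis of station, either way round below 0.2 rad and x of bottle_cap in the frame of station between 0.14 and 0.24 m and x of bottle in the frame of station between -0.05 and 0.04 m and y of bottle in the frame of station between -0.025 and 0.025 m and z of bottle in the frame of station between 0.04 and 0.06 m and linear speed of bottle below 0.02 m/s and contact force between bottle and station above 1 N); the robot touches nothing.
It fails at once if the bottle turns or falls faster than 2 rad/s (not gentle) (angular speed of bottle above 2 rad/s).
It fails at once if the fingers push the bottle with more than 60 N (contact force between the fingers and bottle above 60 N).
It fails at once if the upright bottle is lifted off the bench (angle between bottle's own z axis and vertical below 0.3 rad and height (world z) of bottle_heel above 0.012 m).
It fails at once if the bottle is lifted or carried (its tipping edge more than 35 mm above the bench) (height (world z) of bottle_heel above 0.035 m).
It fails at once if a bystander is disturbed (moved more than 20 mm) (distance of any of beaker, round_bottle, jar, vial0, vial1, mouse, wrench from where it was at the start of the episode above 0.02 m).
It also fails if it takes over 70 s, if anything falls off the work surface, if the arm or the gripper's body presses on something with over 40 N, if the wrist force passes 120 N, or if a joint passes its speed limit or range.

## Working session

There is one attempt and no reset: what is moved stays moved. The work goes in short steps, Python scripts to look and compute and a tool call to move; the robot and the scene stay as the last step left them, time stands still between calls to the robot, and variables do not carry over. Pictures are saved under pics/ and viewed, at most 10 in all, crops included, and the job is handed in when it is done.

Besides the shell and the picture viewer there is one more tool, called after "Emit:" by a JSON object that holds its "name" and its "arguments", one argument or row to a line. play_rows: Moves the arm, as the interface text tells. Its arguments: {"type":"object","properties":{"targets":{"type":"array"},"grip":{"type":"number"},"grip_force":{"type":"number"}},"required":["targets"]}

```bash
mkdir -p pics; cat > h.py <<'E'
import numpy as np, cv2
from plant import read_state, eyes, workorder
from scipy.spatial.transform import Rotation as R
def snap(n):
    c=eyes.read_camera(n); return c
def K(c):
    f=200/np.tan(np.radians(c['vfov'])/2); return np.array([[f,0,c['cx']],[0,f,c['cy']],[0,0,1.]]),np.array([c['k1'],0,0,0.])
def ray(c,uv):
    k,d=K(c); p=cv2.undistortPoints(np.array(uv,float).reshape(-1,1,2),k,d).reshape(-1,2)
    T=np.array(c['cam_to_world']); v=np.c_[p[:,0],-p[:,1],-np.ones(len(p))]@T[:3,:3].T
    return T[:3,3],v
def onz(c,uv,z):
    o,v=ray(c,uv); return o+v*((z-o[2])/v[:,2])[:,None]
def proj(c,P):
    k,d=K(c); T=np.linalg.inv(np.array(c['cam_to_world'])); q=np.array(P,float).reshape(-1,3)@T[:3,:3].T+T[:3,3]
    q=q*[1,-1,-1]; return cv2.projectPoints(q,np.zeros(3),np.zeros(3),k,d)[0].reshape(-1,2)
def save(c,n,crop=None,s=1):
    im=c['image'][:,:,::-1]
    if crop: x0,y0,x1,y1=crop; im=im[y0:y1,x0:x1]
    cv2.imwrite('pics/'+n,cv2.resize(im,None,fx=s,fy=s,interpolation=cv2.INTER_CUBIC))
E
python3 - <<'E'
from h import *
for n in('scene','top'):
    c=snap(n); save(c,n+'0.png'); print(n,c['vfov'],c['cx'],c['cy'],c['k1'],np.round(c['cam_to_world'],3).tolist())
s=read_state(); print(s['tool_pos'],s['orientation'],s['force'])
E
```

```text
scene 49.84697386877514 313.79736842292834 196.159282827297 -0.01722673928348572 [[-0.513, -0.504, 0.694, 1.473], [0.858, -0.321, 0.401, 0.537], [0.021, 0.801, 0.598, 0.941], [0.0, 0.0, 0.0, 1.0]]
top 43.78583575332997 319.4180090417143 202.11528651283126 -0.1604651727681401 [[0.008, 0.986, -0.168, 0.302], [-1.0, 0.005, -0.02, -0.03], [-0.019, 0.169, 0.986, 1.48], [0.0, 0.0, 0.0, 1.0]]
[0.13883372 0.58319201 0.21768808] [-3.66359403e-01 -3.11985706e+00  2.53465489e-03] [-0.20788907 -0.17282935  0.07733837]
```

View pics/scene0.png

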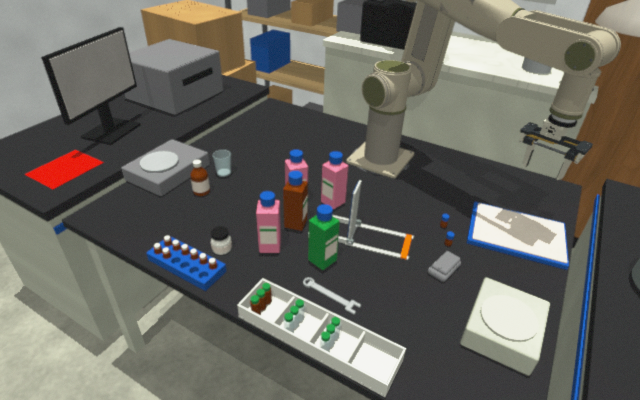

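View pics/top0.png

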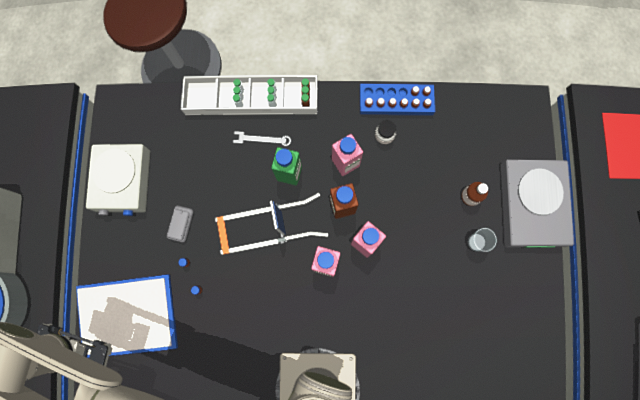

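Candidates: the amber square bottle at top (344,200) / scene (296,200). Lookalikes are pink at top (347,152), (369,238) and (326,262), green at (286,165), and the round amber bottle with a white cap at (477,193). I choose the amber square one at (344,200) and check it with a crop.

```bash
python3 - <<'E'
from h import *
c=snap('top'); save(c,'top1.png',(205,130,405,280),4)
E
```

```text
(no output)
```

View pics/top1.png

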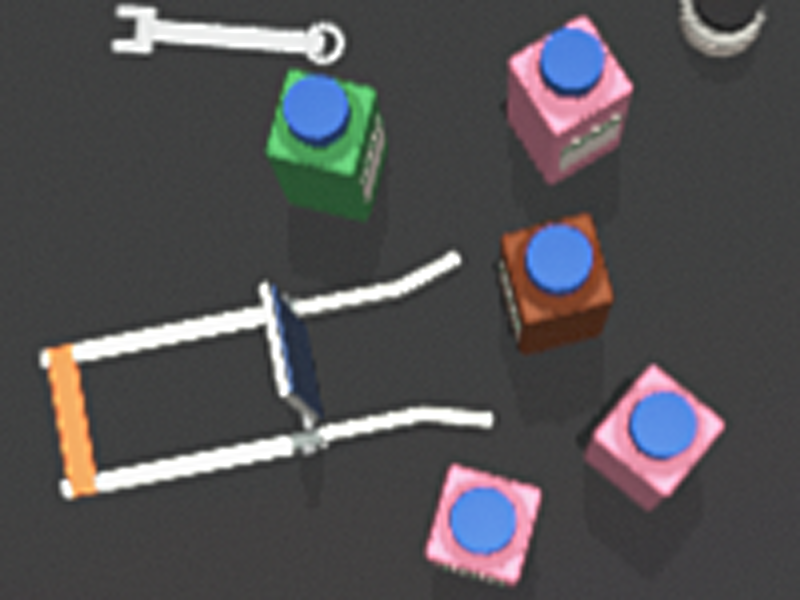

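```bash
cat > m.py <<'E'
from h import *
def pt(c,p,z): return onz(c,np.array(p,float).reshape(-1,2)/4+[205,130],z)
def mask(c,lo,hi): return cv2.inRange(cv2.cvtColor(c['image'],cv2.COLOR_RGB2HSV),lo,hi)
def blobs(m,amin=30):
    n,l,s,ct=cv2.connectedComponentsWithStats(m); return [(s[i,4],np.round(ct[i],1)) for i in range(1,n) if s[i,4]>=amin]
def capblobs(c): return blobs(mask(c,(100,120,90),(118,255,255)))
E
python3 - <<'E'
from m import *
c=snap('top')
print('orange',o:=blobs(mask(c,(8,120,150),(20,255,255))))
print('caps',cb:=capblobs(c))
for a,b in cb: 
    if a<600: print(b,onz(c,b,.2).round(3))
O=onz(c,[o[0][1]],.012)[0]
bend=pt(c,[(400,290),(420,413)],.018);mouth=pt(c,[(458,258),(490,419)],.018)
rail=pt(c,[(75,352),(265,318),(100,485),(295,443)],.015)
print(O,bend,mouth,rail)
for a,b in((0,1),(2,3)): d=rail[a]-rail[b]; print(np.degrees(np.arctan2(d[1],d[0])))
d=O-bend.mean(0); print('axis',np.degrees(np.arctan2(d[1],d[0])),np.linalg.norm(d[:2]))
d=O-mouth.mean(0); print('axis',np.degrees(np.arctan2(d[1],d[0])),np.linalg.norm(d[:2]))
q=pt(c,[(502,236),(588,213),(611,293),(525,318)],.16); print('top',q,q.mean(0))
for e in (q[0]-q[1],q[3]-q[2],q[0]-q[3],q[1]-q[2]): print(np.degrees(np.arctan2(e[1],e[0])),np.linalg.norm(e))
# all bodies
q=pt(c,[(290,70),(375,88),(360,172),(268,155)],.16);print('green',q.mean(0))
E
```

```text
orange [(np.int32(261), array([222.5, 234.7]))]
caps [(np.int32(1700), array([394.9,  98.5])), (np.int32(770), array([ 72.3, 212.3])), (np.int32(846), array([572.9, 255.1])), (np.int32(200), array([347.5, 144.7])), (np.int32(218), array([283.6, 156.8])), (np.int32(217), array([344.3, 194.5])), (np.int32(48), array([127.2, 212.5])), (np.int32(204), array([370.3, 235.9])), (np.int32(200), array([325.3, 259.7])), (np.int32(62), array([182.3, 262. ])), (np.int32(796), array([147.2, 310.4])), (np.int32(62), array([194.8, 289.8])), (np.int32(74), array([  0.8, 302.5])), (np.int32(82), array([ 62.2, 387.1]))]
[347.5 144.7] [[ 0.676 -0.078  0.2  ]]
[283.6 156.8] [[0.642 0.092 0.2  ]]
[344.3 194.5] [[ 0.541 -0.069  0.2  ]]
[127.2 212.5] [[0.49  0.512 0.2  ]]
[370.3 235.9] [[ 0.433 -0.136  0.2  ]]
[325.3 259.7] [[ 0.371 -0.02   0.2  ]]
[182.3 262. ] [[0.36  0.352 0.2  ]]
[194.8 289.8] [[0.289 0.316 0.2  ]]
[  0.8 302.5] [[0.232 0.882 0.2  ]]
[ 62.2 387.1] [[0.016 0.679 0.2  ]]
[0.45221776 0.28880134 0.012     ] [[0.55009849 0.04255731 0.018     ]
 [0.4581018  0.02661139 0.018     ]] [[ 5.74558441e-01 -4.91624895e-04  1.80000000e-02]
 [ 4.53972695e-01 -2.50624983e-02  1.80000000e-02]] [[0.50224713 0.28625897 0.015     ]
 [0.52889038 0.14344518 0.015     ]
 [0.40280221 0.26376493 0.015     ]
 [0.43546732 0.11899439 0.015     ]]
100.5675818016852
102.71493558948013
axis 101.53491590314687 0.25945724766950573
axis 101.62600335849045 0.3078952184368137
top [[ 0.56330359 -0.03300741  0.16      ]
 [ 0.57944769 -0.09115289  0.16      ]
 [ 0.52461044 -0.10643749  0.16      ]
 [ 0.5073246  -0.0486761   0.16      ]] [ 0.54367158 -0.06981847  0.16      ]
105.51732310889821 0.060345077258947374
106.66049025456442 0.060292444744784006
15.63708846012314 0.05813049744162936
15.574568293576757 0.05692752196809962
green [0.64305521 0.08969998 0.16      ]
```

```bash
cat > g.py <<'E'
from m import *
th=np.radians(101.6); ex=np.array([np.cos(th),np.sin(th)]); ey=np.array([-ex[1],ex[0]])
O=np.array([.4522,.2888])-.175*ex
def st(p): d=np.array(p)[:2]-O; return np.array([d@ex,d@ey,*np.array(p)[2:]])
def wo(x,y,z): return np.array([*(O+x*ex+y*ey),z])
def where():
    s=read_state(); M=R.from_rotvec(s['orientation']).as_matrix(); p=s['tool_pos']
    print('t',s['t'],'st',st(p).round(4),'w',p.round(3),'F',s['force'].round(1),'op',s['opening'],s['gripper_force'],'yaw of tool x',np.degrees(np.arctan2(M[1,0],M[0,0])).round(1),'tilt',M[2,2].round(4),'q',np.round(s['q'],2))
    return s,M,p
def shift(M,p,w): print('shift cm',(M.T@(np.array(w)-p)*100).round(2))
E
python3 - <<'E'
from g import *
s,M,p=where(); print(M.round(3)); shift(M,p,[.542,-.069,.27]); print(O,st([.542,-.069,0]))
E
```

```text
t 0.2 st [0.5265 0.2477 0.218 ] w [0.139 0.583 0.218] F [0.1 0.1 0. ] op 0.09306650640413008 0.0 yaw of tool x 166.6 tilt -1.0 q [ 1.25  0.13  1.49 -0.    1.52 -0.09]
[[-0.973  0.232 -0.   ]
 [ 0.232  0.973 -0.001]
 [ 0.    -0.001 -1.   ]]
shift cm [-54.33 -54.12  -5.14]
[0.48738864 0.11737433] [-0.19354882 -0.01602018  0.        ]
```

Emit:
{"name": "play_rows", "arguments": {
  "targets": [0,0,-5,0,-3,-3,-5,7,-6,-6,-5,14,-9,-9,-5,21,-12,-12,-5,28,-15,-15,-5,35,-18,-18,-5,42,-20,-20,-5,49],
  "grip": 9.3
}}

```text
t: 0.87
tool_pos: [0.288, 0.3404, 0.2686]
orientation: [1.636, 2.682, -0.0]
force: [0.1, -0.3, -0.9]
opening: 0.0927
gripper_force: 0.0
```

```bash
python3 - <<'E'
from g import *
s,M,p=where(); shift(M,p,[.542,-.069,.27])
E
```

```text
t 0.8667 st [0.2586 0.1504 0.2686] w [0.288 0.34  0.269] F [ 0.1 -0.3 -0.9] op 0.09269456495997805 0.0 yaw of tool x 117.2 tilt -1.0 q [ 0.75 -0.31  1.81 -0.    1.64  0.28]
shift cm [-48.03   3.84  -0.12]
```

Emit:
{"name": "play_rows", "arguments": {
  "targets": [-3.5,0,0,3,-7,0.5,0,6,-10.5,1,0,9,-14,1,0,11,-17.5,1.5,0,11,-21,2,0,11,-24.5,2,0,11,-28,2.5,0,11]
}}

```text
t: 1.53
tool_pos: [0.4394, 0.1044, 0.2687]
orientation: [1.877, 2.519, 0.0]
force: [-0.5, 0.1, 0.1]
opening: 0.0929
gripper_force: 0.0
```

```bash
python3 - <<'E'
from g import *
s,M,p=where(); shift(M,p,[.542,-.069,.27])
E
```

```text
t 1.5333 st [-0.003   0.0496  0.2687] w [0.439 0.104 0.269] F [-0.5  0.1  0.1] op 0.09286325549410124 0.0 yaw of tool x 106.6 tilt -1.0 q [ 0.12 -0.3   1.8  -0.    1.64 -0.17]
shift cm [-19.55   4.88  -0.12]
```

Emit:
{"name": "play_rows", "arguments": {
  "targets": [-3.5,1,0,1,-7,2,0,1,-10.5,3,0,1,-14,4,0,1,-17.5,4.9,0,1,-19.5,4.9,0,1,-19.5,4.9,0,1,-19.5,4.9,0,1]
}}

```text
t: 2.2
tool_pos: [0.5416, -0.0674, 0.2681]
orientation: [-1.901, -2.499, 0.001]
force: [-0.2, -0.1, 0.6]
opening: 0.0931
gripper_force: 0.0
```

```bash
python3 - <<'E'
from g import *
s,M,p=where(); shift(M,p,[.542,-.069,.124])
c=snap('scene'); save(c,'s1.png',(230,110,430,260),4)
E
```

```text
t 2.2 st [-0.192  -0.016   0.2681] w [ 0.542 -0.067  0.268] F [-0.2 -0.1  0.6] op 0.093104194430526 0.0 yaw of tool x 105.5 tilt -1.0 q [-0.22 -0.03  1.57  0.    1.61 -0.49]
shift cm [-1.700e-01  1.000e-02  1.441e+01]
```

View pics/s1.png

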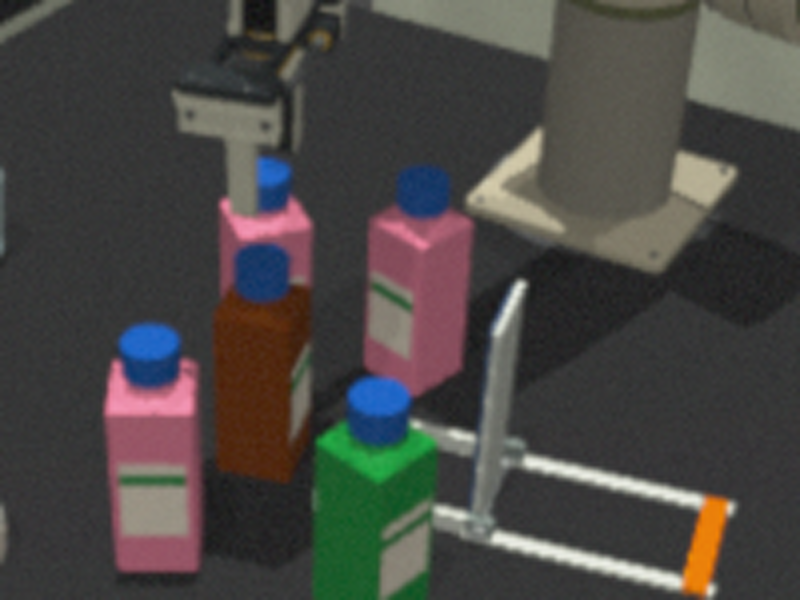

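The amber bottle's cap (crop (262,270)) is right under the open hand. The move interface only shifts and rolls the tool, so I can't tilt it. A vertical hand can't push low either, because its body would hit the bottle. Instead I'll have the fingers straddle the upper body with a light squeeze and slide the bottle along the bench, with no lift.

Emit:
{"name": "play_rows", "arguments": {
  "targets": [-0.2,0,2.5,0,-0.2,0,5,0,-0.2,0,7.5,0,-0.2,0,10,0,-0.2,0,12,0,-0.2,0,13.5,0,-0.2,0,14.4,0,-0.2,0,14.4,0]
}}

```text
t: 2.92
tool_pos: [0.5406, -0.067, 0.1225]
orientation: [-1.895, -2.501, 0.002]
force: [0.0, -0.0, -0.6]
opening: 0.0928
gripper_force: 0.0
```

Emit:
{"name": "play_rows", "arguments": {
  "targets": [0,0,0,0,0,0,0,0,0,0,0,0,0,0,0,0],
  "grip": 7.0,
  "grip_force": 5
}}

```text
t: 3.25
tool_pos: [0.5432, -0.0686, 0.1261]
orientation: [1.898, 2.501, 0.001]
force: [-0.5, -0.7, 0.0]
opening: 0.0722
gripper_force: 0.0
```

Emit:
{"name": "play_rows", "arguments": {
  "targets": [0,0,0,0,0,0,0,0,0,0,0,0,0,0,0,0,0,0,0,0,0,0,0,0,0,0,0,0,0,0,0,0],
  "grip": 5.8,
  "grip_force": 20
}}

```text
t: 3.92
tool_pos: [0.5427, -0.0687, 0.1253]
orientation: [1.899, 2.502, 0.0]
force: [-1.1, 0.0, 6.4]
opening: 0.0639
gripper_force: 20.0
```

```bash
python3 - <<'E'
from g import *
s,M,p=where()
E
```

```text
t 3.9167 st [-0.1934 -0.0167  0.1253] w [ 0.543 -0.069  0.125] F [-1.1  0.   6.4] op 0.0639296407566821 19.990552961826324 yaw of tool x 105.6 tilt -1.0 q [-0.22  0.05  1.75 -0.    1.34 -0.49]
```

Emit:
{"name": "play_rows", "arguments": {
  "targets": [0.2,0,0,0,0.5,0,0,0,0.9,-0.1,0,1,1.3,-0.1,0,1,1.7,-0.2,0,1,2.1,-0.2,0,1,2.5,-0.3,0,1,2.5,-0.3,0,1]
}}

```text
t: 4.58
tool_pos: [0.535, -0.0455, 0.1269]
orientation: [1.918, 2.482, 0.004]
force: [3.2, -0.9, 8.1]
opening: 0.0639
gripper_force: 20.0
```

```bash
python3 - <<'E'
from g import *
s,M,p=where()
c=snap('scene'); save(c,'s2.png',(230,110,430,260),4)
E
```

```text
t 4.5833 st [-0.1691 -0.0138  0.1269] w [ 0.535 -0.046  0.127] F [ 3.2 -0.9  8.1] op 0.0639443784894308 20.00227600336075 yaw of tool x 104.6 tilt -1.0 q [-0.18  0.02  1.78 -0.    1.34 -0.44]
```

View pics/s2.png

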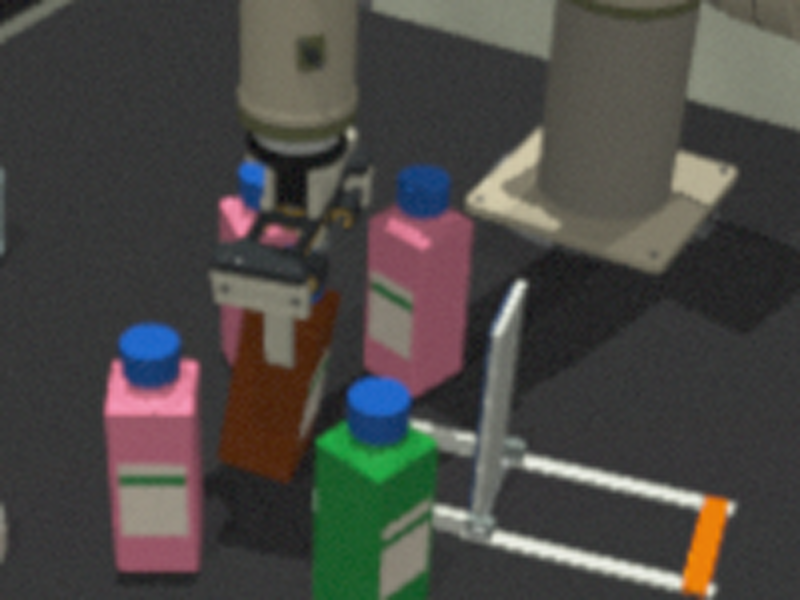

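The bottle leaned about 0.17 rad instead of sliding: the hand was pressing down about 8 N, which added bench friction. I'll move back to stand it upright, take off the downward load and try again.

Emit:
{"name": "play_rows", "arguments": {
  "targets": [-0.3,0,0,0,-0.7,0.1,0,0,-1.1,0.1,0,0,-1.5,0.2,0,0,-1.9,0.2,0,0,-2.3,0.3,-0.1,0,-2.5,0.3,-0.2,0,-2.5,0.3,-0.2,0]
}}

```text
t: 5.3
tool_pos: [0.5411, -0.0693, 0.1256]
orientation: [-1.921, -2.484, 0.002]
force: [-0.2, 0.0, -3.6]
opening: 0.0639
gripper_force: 20.0
```

Emit:
{"name": "play_rows", "arguments": {
  "targets": [0,0,0,0,0,0,0,0,0,0,0,0],
  "grip_force": 25
}}

```text
t: 5.55
tool_pos: [0.5415, -0.0686, 0.1262]
orientation: [-1.921, -2.485, 0.001]
force: [0.8, -0.8, -3.8]
opening: 0.0639
gripper_force: 25.0
```

```bash
python3 - <<'E'
from g import *
s,M,p=where()
c=snap('scene'); save(c,'s3.png',(255,130,355,230),3)
E
```

```text
t 5.55 st [-0.1931 -0.0156  0.1262] w [ 0.541 -0.069  0.126] F [ 0.8 -0.8 -3.8] op 0.06388987104197118 24.998027086257935 yaw of tool x 104.6 tilt -1.0 q [-0.22  0.05  1.75 -0.    1.35 -0.47]
```

View pics/s3.png

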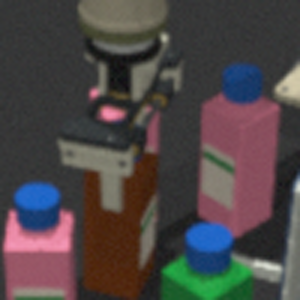

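Emit:
{"name": "play_rows", "arguments": {
  "targets": [0.2,0,0.02,0,0.5,0,0.02,0,0.9,-0.1,0.02,0,1.3,-0.1,0.02,0,1.7,-0.2,0.02,1,2.1,-0.2,0.02,1,2.5,-0.3,0.02,1,2.5,-0.3,0.02,1]
}}

```text
t: 6.27
tool_pos: [0.5323, -0.0444, 0.1264]
orientation: [-1.942, -2.469, -0.0]
force: [-0.2, 0.2, -4.8]
opening: 0.0638
gripper_force: 25.0
```

```bash
cat > amb.py <<'E'
from g import *
s,M,p=where()
# side outline of amber body in scene: lower contour line ends
c=snap('scene'); m=mask(c,(3,150,40),(13,255,200)); n,l,stt,ct=cv2.connectedComponentsWithStats(m)
i=max((k for k in range(1,n) if 230<ct[k][0]<430 and 130<ct[k][1]<280),key=lambda k:stt[k,4]); 
ys,xs=np.nonzero(l==i); lo=ys.max()
print('bbox',stt[i]); 
for y in range(lo-40,lo,8): r=xs[ys==y]; print(y,r.min(),r.max(),end=' | ')
j=np.argmin(xs-3*ys*0+0) ; lowpt=(xs[ys==lo].mean(),lo); print('lowest corner',lowpt,st(onz(c,[lowpt],0)[0]).round(4))
E
python3 amb.py
```

```text
t 6.2667 st [-0.1675 -0.0115  0.1264] w [ 0.532 -0.044  0.126] F [-0.2  0.2 -4.8] op 0.06382885422359498 24.998130798339844 yaw of tool x 103.6 tilt -1.0 q [-0.18  0.02  1.78  0.    1.35 -0.42]
bbox [290 182  26  49 683]
190 292 314 | 198 292 311 | 206 291 308 | 214 291 308 | 222 291 307 | lowest corner (np.float64(305.6666666666667), np.int64(230)) [-0.1491 -0.0389  0.    ]
```

Emit:
{"name": "play_rows", "arguments": {
  "targets": [0,0,0.03,0,0,0,0.06,0,0,0,0.06,0,0,0,0.06,0]
}}

```text
t: 6.65
tool_pos: [0.5327, -0.0455, 0.1258]
orientation: [-1.943, -2.469, 0.0]
force: [-0.7, -0.1, -5.1]
opening: 0.0637
gripper_force: 25.0
```

```bash
python3 - <<'E'
from g import *
s,M,p=where(); shift(M,p,wo(-.046,0,p[2]))
E
```

```text
t 6.65 st [-0.1686 -0.0117  0.1258] w [ 0.533 -0.045  0.126] F [-0.7 -0.1 -5.1] op 0.06371279520843386 24.998010098934174 yaw of tool x 103.6 tilt -1.0 q [-0.18  0.02  1.78 -0.    1.35 -0.42]
shift cm [12.3  -0.74 -0.  ]
```

The force hasn't changed (−5.1 N), so the bottle's full weight is hanging on the fingers. I'll lower until the bench carries part of it again.

Emit:
{"name": "play_rows", "arguments": {
  "targets": [0,0,0.03,0,0,0,0.06,0,0,0,0.06,0,0,0,0.06,0]
}}

```text
t: 6.98
tool_pos: [0.5327, -0.0453, 0.1252]
orientation: [-1.943, -2.469, 0.0]
force: [-0.0, -0.1, -3.8]
opening: 0.0637
gripper_force: 25.0
```

Emit:
{"name": "play_rows", "arguments": {
  "targets": [0,0,0.03,0,0,0,0.06,0,0,0,0.06,0,0,0,0.06,0]
}}

```text
t: 7.32
tool_pos: [0.5327, -0.0453, 0.1248]
orientation: [1.943, 2.469, 0.0]
force: [-0.2, -0.2, -1.9]
opening: 0.064
gripper_force: 25.0
```

Emit:
{"name": "play_rows", "arguments": {
  "targets": [0.2,0,-0.02,0,0.5,0,-0.02,0,0.9,0,-0.02,0,1.3,-0.1,-0.02,0,1.7,-0.1,-0.02,0,2.1,-0.1,-0.02,0,2.5,-0.2,-0.02,0,2.5,-0.2,-0.02,0]
}}

```text
t: 7.98
tool_pos: [0.5247, -0.0206, 0.1249]
orientation: [-1.942, -2.469, -0.0]
force: [0.2, -0.1, -3.3]
opening: 0.0637
gripper_force: 25.0
```

```bash
python3 amb.py
```

```text
t 7.9833 st [-0.1426 -0.0088  0.1249] w [ 0.525 -0.021  0.125] F [ 0.2 -0.1 -3.3] op 0.06372798863066666 24.998866617679596 yaw of tool x 103.6 tilt -1.0 q [-0.14 -0.01  1.81  0.    1.34 -0.38]
bbox [297 184  25  47 549]
190 300 321 | 198 299 320 | 206 298 315 | 214 298 313 | 222 298 307 | lowest corner (np.float64(306.5), np.int64(230)) [-0.1466 -0.0379  0.    ]
```

Emit:
{"name": "play_rows", "arguments": {
  "targets": [0.3,0,0,0,0.8,0,0,0,1.3,-0.1,0,0,1.8,-0.1,0,1,2.3,-0.2,0,1,2.8,-0.2,0,1,3.3,-0.3,0,1,3.8,-0.3,0,1]
}}

```text
t: 8.7
tool_pos: [0.5138, 0.0155, 0.1256]
orientation: [1.962, 2.451, 0.003]
force: [4.9, -1.4, 2.8]
opening: 0.0636
gripper_force: 25.0
```

```bash
python3 - <<'E'
from g import *
s,M,p=where(); shift(M,p,wo(-.046,0,p[2]))
c=snap('scene'); save(c,'s4.png',(250,120,410,240),4)
E
```

```text
t 8.7 st [-0.1051 -0.0054  0.1256] w [0.514 0.015 0.126] F [ 4.9 -1.4  2.8] op 0.06356093176068363 25.000401735305786 yaw of tool x 102.6 tilt -1.0 q [-0.07 -0.04  1.84  0.    1.34 -0.29]
shift cm [ 5.92 -0.43 -0.  ]
```

View pics/s4.png

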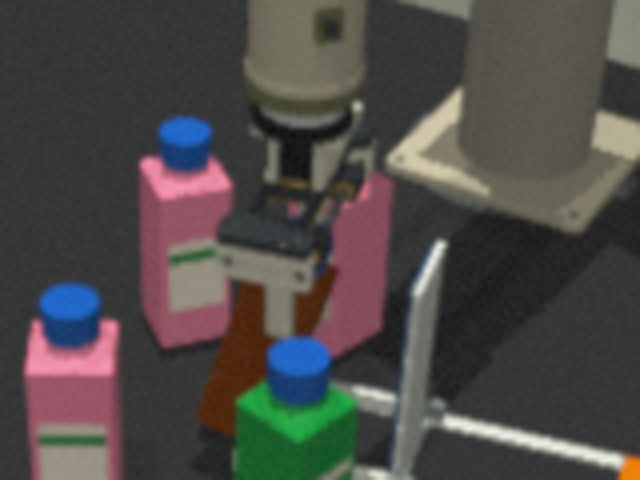

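The bottle's foot stuck and it leaned again (scene crop, foot at (215,425), top at (300,290)). I'll stand it back up and unload a bit more before sliding in short strokes.

Emit:
{"name": "play_rows", "arguments": {
  "targets": [-0.4,0,0,0,-0.8,0,0,0,-1.2,0.1,0,0,-1.6,0.1,0,0,-2,0.1,0,0,-2.4,0.1,0,0,-2.8,0.1,0,0,-2.8,0.1,0,0]
}}

```text
t: 9.42
tool_pos: [0.5199, -0.0123, 0.1245]
orientation: [-1.964, -2.451, -0.0]
force: [1.9, 2.0, 2.4]
opening: 0.0637
gripper_force: 25.0
```

```bash
python3 amb.py
```

```text
t 9.4167 st [-0.1335 -0.0058  0.1245] w [ 0.52  -0.012  0.124] F [1.9 2.  2.4] op 0.06365935077306002 25.002117455005646 yaw of tool x 102.6 tilt -1.0 q [-0.12 -0.02  1.82  0.    1.34 -0.34]
bbox [298 184  27  46 500]
189 320 324 | 197 302 322 | 205 301 317 | 213 300 315 | 221 299 307 | lowest corner (np.float64(306.5), np.int64(229)) [-0.1483 -0.0332  0.    ]
```

Emit:
{"name": "play_rows", "arguments": {
  "targets": [-0.3,0,0,0,-0.6,0,0,0,-0.9,0,-0.05,0,-1,0,-0.1,0,-1,0,-0.1,0,-1,0,-0.1,0]
}}

```text
t: 9.97
tool_pos: [0.5215, -0.0224, 0.1251]
orientation: [-1.964, -2.45, 0.002]
force: [-0.0, 0.7, -4.3]
opening: 0.0638
gripper_force: 25.0
```

```bash
python3 amb.py
```

```text
t 9.9667 st [-0.1438 -0.0054  0.1251] w [ 0.522 -0.022  0.125] F [-0.   0.7 -4.3] op 0.06376177495403139 24.998531341552734 yaw of tool x 102.6 tilt -1.0 q [-0.14 -0.01  1.81 -0.    1.35 -0.36]
bbox [297 183  25  47 573]
189 300 321 | 197 299 319 | 205 298 315 | 213 298 314 | 221 297 307 | lowest corner (np.float64(307.0), np.int64(229)) [-0.1467 -0.0326  0.    ]
```

Emit:
{"name": "play_rows", "arguments": {
  "targets": [0.2,0,0,0,0.5,0,0,0,0.9,0,0,0,1.3,0,0,0,1.7,0,0,0,2.1,0,0,0,2.4,0,0,0,2.4,0,0,0]
}}

```text
t: 10.68
tool_pos: [0.5169, 0.0021, 0.1258]
orientation: [-1.963, -2.452, -0.0]
force: [1.0, 0.8, -3.8]
opening: 0.0641
gripper_force: 25.0
```

```bash
python3 amb.py
```

```text
t 10.6833 st [-0.1189 -0.0057  0.1258] w [0.517 0.002 0.126] F [ 1.   0.8 -3.8] op 0.06414761474032263 24.99860644340515 yaw of tool x 102.6 tilt -1.0 q [-0.1  -0.03  1.83  0.    1.35 -0.32]
bbox [304 191  13  39 247]Traceback (most recent call last):
  File "amb.py", line 8, in <module>
    for y in range(lo-40,lo,8): r=xs[ys==y]; print(y,r.min(),r.max(),end=' | ')
                                                     ~~~~~^^
    return umr_minimum(a, axis, None, out, keepdims, initial, where)
ValueError: zero-size array to reduction operation minimum which has no identity
```

Emit:
{"name": "play_rows", "arguments": {
  "targets": [0.2,0,-0.02,0,0.5,0,-0.02,0,0.9,0,-0.02,0,1.3,-0.1,-0.02,0,1.7,-0.1,-0.02,0,2.1,-0.1,-0.02,0,2.4,-0.1,-0.02,0,2.4,-0.1,-0.02,0]
}}

```text
t: 11.4
tool_pos: [0.5107, 0.0252, 0.126]
orientation: [-1.963, -2.452, -0.0]
force: [-1.1, -0.0, -4.6]
opening: 0.0641
gripper_force: 25.0
```

```bash
sed -i 's/    for y in.*//; s/^for y in range.*: r=/for y in [v for v in range(lo-36,lo,6) if (ys==v).any()]: r=/' amb.py; python3 amb.py
```

```text
t 11.4 st [-0.0949 -0.0043  0.126 ] w [0.511 0.025 0.126] F [-1.1 -0.  -4.6] op 0.06405759257974376 24.998570680618286 yaw of tool x 102.6 tilt -1.0 q [-0.05 -0.05  1.84  0.    1.35 -0.27]
bbox [327 186  11  19 109]
186 334 336 | 192 332 336 | 198 328 335 | lowest corner (np.float64(331.5), np.int64(204)) [-0.1112  0.1257  0.    ]
```

Emit:
{"name": "play_rows", "arguments": {
  "targets": [0.2,0,0,0,0.5,0,0,0,0.9,0,0,0,1.3,-0.1,0,1,1.7,-0.1,0,1,2.1,-0.1,0,1,2.4,-0.1,0,1,2.4,-0.1,0,1]
}}

```text
t: 12.12
tool_pos: [0.5045, 0.0484, 0.126]
orientation: [-1.985, -2.435, -0.0]
force: [-0.6, 0.5, -3.7]
opening: 0.0639
gripper_force: 25.0
```

```bash
python3 - <<'E'
from g import *
s,M,p=where()
c=snap('scene'); save(c,'s5.png',(260,110,440,245),4)
E
```

```text
t 12.1167 st [-0.071  -0.0029  0.126 ] w [0.504 0.048 0.126] F [-0.6  0.5 -3.7] op 0.06389676280911914 24.9986332654953 yaw of tool x 101.6 tilt -1.0 q [-0.01 -0.06  1.85  0.    1.35 -0.21]
```

View pics/s5.png

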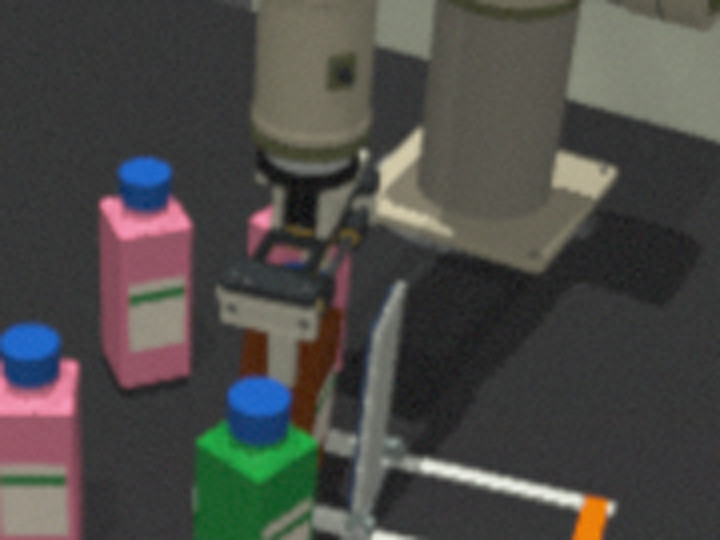

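Emit:
{"name": "play_rows", "arguments": {
  "targets": [0.2,0,-0.02,0,0.5,0,-0.02,0,0.9,0,-0.02,0,1.3,0,-0.02,0,1.6,-0.1,-0.02,0,1.9,-0.2,-0.02,0,2.2,-0.2,-0.02,0,2.2,-0.2,-0.02,0]
}}

```text
t: 12.83
tool_pos: [0.4981, 0.0695, 0.1262]
orientation: [-1.985, -2.435, -0.0]
force: [0.3, -0.7, -3.6]
opening: 0.0637
gripper_force: 25.0
```

```bash
python3 - <<'E'
from g import *
s,M,p=where()
c=snap('scene'); save(c,'s6.png',(290,120,420,240),5)
E
```

```text
t 12.8333 st [-0.0491 -0.0008  0.1262] w [0.498 0.069 0.126] F [ 0.3 -0.7 -3.6] op 0.06371327663716561 24.998449981212616 yaw of tool x 101.6 tilt -1.0 q [ 0.04 -0.07  1.86  0.    1.35 -0.17]
```

View pics/s6.png

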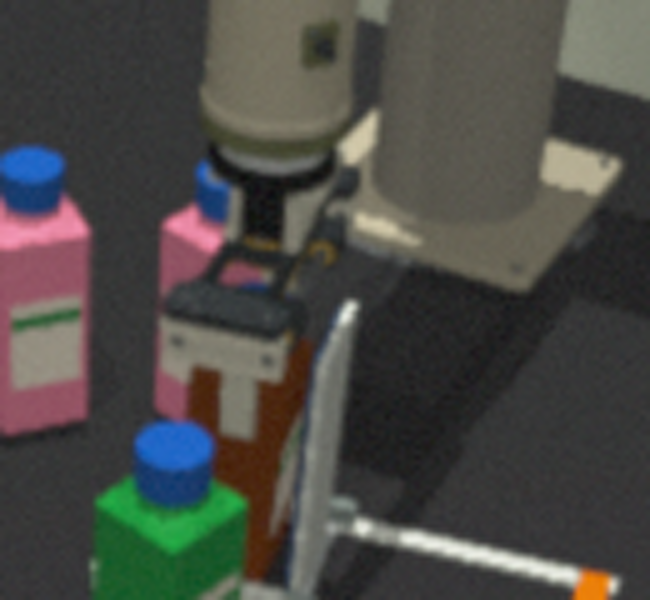

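Emit:
{"name": "play_rows", "arguments": {
  "targets": [0.1,0,0,0,0.2,0,0,0,0.3,0,0,0,0.4,0,0,0,0.4,0,0,0,0.4,0,0,0]
}}

```text
t: 13.38
tool_pos: [0.4975, 0.0728, 0.1262]
orientation: [1.985, 2.435, 0.0]
force: [0.6, 0.4, -3.9]
opening: 0.0636
gripper_force: 25.0
```

```bash
python3 - <<'E'
from g import *
s,M,p=where()
E
```

```text
t 13.3833 st [-0.0457 -0.0009  0.1262] w [0.497 0.073 0.126] F [ 0.6  0.4 -3.9] op 0.06362201944678808 24.998469650745392 yaw of tool x 101.6 tilt -1.0 q [ 0.04 -0.07  1.86 -0.    1.35 -0.16]
```

Emit:
{"name": "play_rows", "arguments": {
  "targets": [0.1,0,0,0,0.2,0,0,0,0.3,0,0,0,0.4,0,0,0,0.4,0,0,0,0.4,0,0,0]
}}

```text
t: 13.88
tool_pos: [0.4966, 0.0768, 0.1262]
orientation: [1.985, 2.435, -0.0]
force: [0.0, -0.2, -3.9]
opening: 0.064
gripper_force: 25.0
```

```bash
python3 - <<'E'
from g import *
s,M,p=where()
E
```

```text
t 13.8833 st [-0.0416 -0.0009  0.1262] w [0.497 0.077 0.126] F [ 0.  -0.2 -3.9] op 0.06396390755563079 24.998519718647003 yaw of tool x 101.6 tilt -1.0 q [ 0.05 -0.07  1.86 -0.    1.35 -0.15]
```

Emit:
{"name": "play_rows", "arguments": {
  "targets": [0.1,0,0,0,0.2,0,0,0,0.3,0,0,0,0.4,0,0,0,0.4,0,0,0,0.4,0,0,0]
}}

```text
t: 14.38
tool_pos: [0.4959, 0.0806, 0.1263]
orientation: [1.985, 2.435, -0.0]
force: [0.9, -0.9, -3.8]
opening: 0.0641
gripper_force: 25.0
```

```bash
python3 - <<'E'
from g import *
s,M,p=where()
c=snap('scene'); save(c,'s7.png',(300,130,400,240),5)
E
```

```text
t 14.3833 st [-0.0378 -0.0009  0.1263] w [0.496 0.081 0.126] F [ 0.9 -0.9 -3.8] op 0.06407141063296647 24.998290836811066 yaw of tool x 101.6 tilt -1.0 q [ 0.06 -0.07  1.87 -0.    1.35 -0.14]
```

View pics/s7.png

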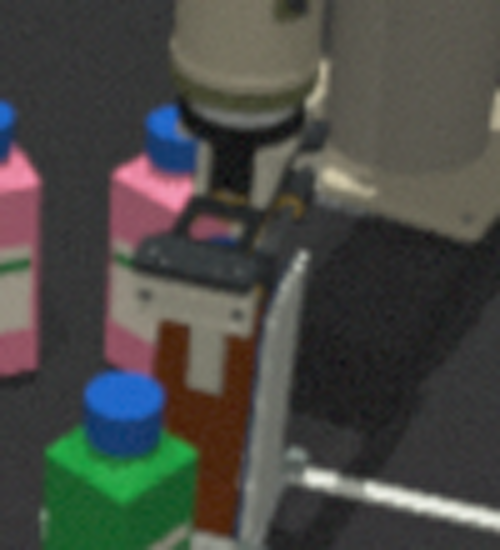

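Emit:
{"name": "play_rows", "arguments": {
  "targets": [0.1,0,0,0,0.2,0,0,0,0.3,0,0,0,0.3,0,0,0,0.3,0,0,0]
}}

```text
t: 14.85
tool_pos: [0.4954, 0.0828, 0.1264]
orientation: [1.985, 2.433, -0.001]
force: [1.0, -5.4, -3.0]
opening: 0.0634
gripper_force: 25.0
```

```bash
cat > foot.py <<'E'
from g import *
s,M,p=where()
c=snap('scene'); hsv=mask(c,(3,150,40),(13,255,200)); n,l,stt,ct=cv2.connectedComponentsWithStats(hsv)
for k in range(1,n):
    if stt[k,4]>60 and 300<ct[k][0]<440 and 130<ct[k][1]<270:
        ys,xs=np.nonzero(l==k); print('amber',stt[k])
        for y in range(ys.min(),ys.max()+1,4): r=xs[ys==y]; print(y,r.min(),r.max(),end=' | ')
print()
for x,z in ((-.012,0),(-.012,.1),(-.012,.16)): print('pad -y edge expected',proj(c,wo(x,-.032,z)).round(1),end=' ')
E
python3 foot.py
```

```text
t 14.85 st [-0.0355 -0.0009  0.1264] w [0.495 0.083 0.126] F [ 1.  -5.4 -3. ] op 0.06344245244547 24.99855726957321 yaw of tool x 101.6 tilt -1.0 q [ 0.06 -0.07  1.87 -0.    1.35 -0.14]
amber [332 195  20  42 385]
195 333 336 | 199 333 351 | 203 332 350 | 207 334 349 | 211 334 349 | 215 334 348 | 219 340 348 | 223 341 347 | 227 340 346 | 231 340 346 | 235 340 345 | 
pad -y edge expected [[346.2 238.6]] pad -y edge expected [[348.3 214.6]] pad -y edge expected [[349.7 199.2]]
```

Emit:
{"name": "play_rows", "arguments": {
  "targets": [0,0,0.05,0,0,0,0.1,0,0,0,0.1,0,0,0,0.1,0]
}}

```text
t: 15.23
tool_pos: [0.4957, 0.0828, 0.1257]
orientation: [1.985, 2.433, -0.001]
force: [0.3, -3.9, -1.3]
opening: 0.0638
gripper_force: 25.0
```

Emit:
{"name": "play_rows", "arguments": {
  "targets": [0,0,0,0,0,0,0,0,0,0,0,0,0,0,0,0,0,0,0,0,0,0,0,0],
  "grip": 9.3
}}

```text
t: 15.73
tool_pos: [0.4953, 0.0837, 0.1253]
orientation: [1.985, 2.435, 0.0]
force: [0.7, 0.0, 0.8]
opening: 0.0925
gripper_force: 0.0
```

```bash
python3 foot.py
```

```text
t 15.7333 st [-0.0346 -0.0009  0.1253] w [0.495 0.084 0.125] F [0.7 0.  0.8] op 0.09250462269558869 0.0 yaw of tool x 101.6 tilt -1.0 q [ 0.07 -0.07  1.87  0.    1.35 -0.14]
amber [329 195  22  42 339]
195 330 334 | 199 330 350 | 203 330 350 | 207 334 348 | 211 334 347 | 215 335 347 | 219 341 346 | 223 341 346 | 227 341 346 | 231 340 346 | 235 341 346 | 
pad -y edge expected [[346.2 238.6]] pad -y edge expected [[348.3 214.6]] pad -y edge expected [[349.7 199.2]]
```

Emit:
{"name": "play_rows", "arguments": {
  "targets": [0,0,-3,0,0,0,-6.5,0,0,0,-10,0,-2,0,-10,0,-4.5,0,-10,0,-7,0,-10,0,-7.5,0,-10,0,-7.5,0,-10,0]
}}

```text
t: 16.45
tool_pos: [0.5105, 0.0088, 0.2252]
orientation: [-1.988, -2.432, 0.0]
force: [0.5, -0.0, -0.7]
opening: 0.0929
gripper_force: 0.0
```

Emit:
{"name": "play_rows", "arguments": {
  "targets": [0,0,2.5,0,0,0,5,0,0,0,7,0,0,0,8.5,0,0,0,9.3,0,0,0,9.3,0,0,0,9.3,0],
  "grip": 3
}}

```text
t: 17.03
tool_pos: [0.5102, 0.0107, 0.1324]
orientation: [-1.984, -2.435, 0.0]
force: [1.2, -0.8, 0.9]
opening: 0.0506
gripper_force: 0.0
```

```bash
python3 - <<'E'
from g import *
s,M,p=where(); c=snap('top')
for a,b in capblobs(c):
    if 230<b[0]<360 and 150<b[1]<280: print(a,b,st(onz(c,[b],.2)[0]).round(3))
E
```

```text
t 17.0333 st [-0.109  -0.0009  0.1324] w [0.51  0.011 0.132] F [ 1.2 -0.8  0.9] op 0.050571918531618174 0.0 yaw of tool x 101.6 tilt -1.0 q [-0.08 -0.05  1.84  0.    1.36 -0.28]
70 [283.6 152.1] [-0.058 -0.159  0.2  ]
186 [290.5 211.1] [-0.047  0.001  0.2  ]
65 [320.8 259.3] [-0.1    0.139  0.2  ]
```

Emit:
{"name": "play_rows", "arguments": {
  "targets": [0.7,0,0,0,1.4,0,0,0,1.9,0,0,0,2.3,0,0,0,2.9,0,-0.3,0,3.6,0,-0.6,0,4.3,0,-1,0,4.9,0,-1.2,0]
}}

```text
t: 17.75
tool_pos: [0.5004, 0.0575, 0.1445]
orientation: [1.985, 2.433, -0.003]
force: [0.9, -6.4, -3.9]
opening: 0.0302
gripper_force: 3.0
```

```bash
cat > tilt.py <<'E'
from g import *
s,M,p=where(); c=snap('top')
for a,b in capblobs(c):
    if 205<b[0]<310 and 180<b[1]<260: print('cap blob',a,b)
for t in np.arange(0,1.6,.2):
    r=np.array([-.047,.194]); x=r[0]*np.cos(t)+r[1]*np.sin(t); z=.006-r[0]*np.sin(t)+r[1]*np.cos(t); print(t.round(1),proj(c,wo(x,0,z))[0].round(0),end=' ')
E
python3 tilt.py
```

```text
t 17.75 st [-0.0612 -0.0007  0.1445] w [0.5   0.058 0.144] F [ 0.9 -6.4 -3.9] op 0.030219532559791817 3.0448869898100384 yaw of tool x 101.6 tilt -1.0 q [ 0.01 -0.08  1.84 -0.    1.38 -0.19]
cap blob 124 [273.1 215.1]
0.0 [290. 211.] 0.2 [275. 213.] 0.4 [260. 217.] 0.6 [247. 220.] 0.8 [235. 223.] 1.0 [225. 227.] 1.2 [218. 230.] 1.4 [214. 233.]
```

Emit:
{"name": "play_rows", "arguments": {
  "targets": [0.7,0,-0.1,0,1.4,0,-0.3,0,2.2,0,-0.5,0,2.9,0,-0.6,0,3.7,0,-0.7,0,4.4,0,-0.7,0,5.2,0,-0.8,0,5.9,0,-0.8,0]
}}

```text
t: 18.47
tool_pos: [0.4889, 0.1153, 0.1533]
orientation: [1.985, 2.433, -0.001]
force: [0.6, -6.7, 2.6]
opening: 0.03
gripper_force: 3.7
```

```bash
python3 tilt.py
```

```text
t 18.4667 st [-0.0023 -0.0011  0.1533] w [0.489 0.115 0.153] F [ 0.6 -6.7  2.6] op 0.030027394528918425 3.654116727411747 yaw of tool x 101.6 tilt -1.0 q [ 0.13 -0.1   1.84 -0.    1.4  -0.07]
cap blob 150 [247.3 220.9]
0.0 [290. 211.] 0.2 [275. 213.] 0.4 [260. 217.] 0.6 [247. 220.] 0.8 [235. 223.] 1.0 [225. 227.] 1.2 [218. 230.] 1.4 [214. 233.]
```

Emit:
{"name": "play_rows", "arguments": {
  "targets": [0.8,0,0,0,1.6,0,0.1,0,2.3,0,0.2,0,3,0,0.3,0,3.7,0,0.5,0,4.4,0,0.7,0,5.1,0,1,0,5.8,0,1.3,0]
}}

```text
t: 19.18
tool_pos: [0.477, 0.1724, 0.1395]
orientation: [1.985, 2.434, -0.001]
force: [-0.2, -4.9, 1.9]
opening: 0.0298
gripper_force: 2.2
```

```bash
python3 tilt.py
```

```text
t 19.1833 st [ 0.0559 -0.0009  0.1395] w [0.477 0.172 0.14 ] F [-0.2 -4.9  1.9] op 0.029842987699893443 2.185988745186478 yaw of tool x 101.6 tilt -1.0 q [ 0.25 -0.07  1.84 -0.    1.37  0.04]
cap blob 80 [227.3 227.7]
0.0 [290. 211.] 0.2 [275. 213.] 0.4 [260. 217.] 0.6 [247. 220.] 0.8 [235. 223.] 1.0 [225. 227.] 1.2 [218. 230.] 1.4 [214. 233.]
```

Emit:
{"name": "play_rows", "arguments": {
  "targets": [0.7,0,0.3,0,1.3,0,0.7,0,1.9,0,1.1,0,2.5,0,1.5,0,3.1,0,1.9,0,3.7,0,2.4,0,4.2,0,3,0,4.7,0,3.5,0]
}}

```text
t: 19.9
tool_pos: [0.4674, 0.2198, 0.1038]
orientation: [-1.985, -2.435, -0.001]
force: [0.5, -2.5, 3.8]
opening: 0.0301
gripper_force: 2.0
```

```bash
python3 tilt.py
```

```text
t 19.9 st [ 0.1043 -0.001   0.1038] w [0.467 0.22  0.104] F [ 0.5 -2.5  3.8] op 0.030112346673249482 2.013025412124989 yaw of tool x 101.6 tilt -1.0 q [ 0.34 -0.01  1.85  0.    1.3   0.14]
0.0 [290. 211.] 0.2 [275. 213.] 0.4 [260. 217.] 0.6 [247. 220.] 0.8 [235. 223.] 1.0 [225. 227.] 1.2 [218. 230.] 1.4 [214. 233.]
```

Emit:
{"name": "play_rows", "arguments": {
  "targets": [0.4,0,0.5,0,0.8,0,1,0,1.1,0,1.4,0,1.3,0,1.8,0,1.4,0,2.1,0,1.4,0,2.2,0,1.4,0,2.2,0]
}}

```text
t: 20.53
tool_pos: [0.4644, 0.234, 0.0823]
orientation: [-1.984, -2.434, -0.003]
force: [-1.1, 3.7, 4.2]
opening: 0.03
gripper_force: 2.1
```

Emit:
{"name": "play_rows", "arguments": {
  "targets": [0,0,0.1,0,0,0,0.2,0,0,0,0.3,0,0,0,0.3,0,0,0,0.3,0]
}}

```text
t: 20.95
tool_pos: [0.4646, 0.2341, 0.0819]
orientation: [-1.984, -2.434, -0.003]
force: [-12.6, 2.4, 26.3]
opening: 0.0298
gripper_force: 13.3
```

Emit:
{"name": "play_rows", "arguments": {
  "targets": [0,0,-0.4,0,0,0,-1,0,0,0,-3,0,0,0,-6,0,0,0,-9,0,0,0,-12,0,0,0,-14,0,0,0,-14,0]
}}

```text
t: 21.62
tool_pos: [0.467, 0.2334, 0.2246]
orientation: [1.983, 2.432, 0.011]
force: [0.4, -0.4, 0.3]
opening: 0.0297
gripper_force: 0.0
```

Emit:
{"name": "play_rows", "arguments": {
  "targets": [-3,4,0,0,-5,8,0,0,-5,11,0,0,-5,14,0,0,-5,16,0,0,-5,16,0,0,-5,16,0,0]
}}

```text
t: 22.2
tool_pos: [0.6313, 0.2154, 0.2166]
orientation: [-1.985, -2.433, 0.004]
force: [-0.9, 0.4, 0.1]
opening: 0.0298
gripper_force: 0.0
```

```bash
python3 - <<'E'
from g import *
s,M,p=where(); c=snap('top')
for a,b in capblobs(c):
    if 200<b[0]<300 and 180<b[1]<260: print('cap',a,b,st(onz(c,[b],.05)[0]))
m=mask(c,(3,120,40),(14,255,200)); n,l,stt,ct=cv2.connectedComponentsWithStats(m)
for k in range(1,n):
    if stt[k,4]>80 and 205<ct[k][0]<330 and 180<ct[k][1]<270:
        cnt=np.argwhere(l==k)[:,::-1].astype(np.float32); b=cv2.boxPoints(cv2.minAreaRect(cnt)); print('amber',stt[k],[st(q)[:2].round(3) for q in onz(c,b,.082)])
c=snap('scene')
for a,b in capblobs(c):
    if 300<b[0]<440 and 180<b[1]<270: print('scene cap',a,b)
print(proj(c,wo(.19,0,.05)),proj(c,wo(.19,0,.08)))
E
```

```text
t 22.2 st [ 0.0671 -0.1606  0.2166] w [0.631 0.215 0.217] F [-0.9  0.4  0.1] op 0.029849798257771516 0.0 yaw of tool x 101.6 tilt -1.0 q [0.25 0.32 1.28 0.   1.55 0.05]
amber [260 210  24  27 368] [array([ 0.057, -0.032]), array([-0.011, -0.031]), array([-0.011,  0.037]), array([0.056, 0.036])]
scene cap 221 [324.1 211.9]
scene cap 134 [408.9 234.9]
[[412.55046315 235.54652015]] [[414.09953779 228.24369127]]
```

Emit:
{"name": "play_rows", "arguments": {
  "targets": [0,0,0,0,0,0,0,0,0,0,0,0,0,0,0,0]
}}

```text
t: 22.63
tool_pos: [0.6311, 0.2158, 0.2198]
orientation: [1.985, 2.435, 0.001]
force: [0.3, 0.7, -0.2]
opening: 0.0298
gripper_force: 0.0
```

```bash
python3 -c "
from plant import workorder; print(workorder.close_job())"
```

```text
the job is handed in; nothing more can be done
None
```

I handed the job in at 22.6 s with the bottle lying on the fully lowered rest and the hand clear (no verdict came back), but I did not only push it: because the tool can't tilt, I slid it with a light 25 N side squeeze, it leaned about 0.2 rad twice, and on one short stretch it hung on the fingers, I estimate about 1 mm off the bench.

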